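Function-check the bench stop button

ROBOT

A 6-joint arm with a two-finger parallel gripper is mounted at the origin on the work surface; the furniture and walls round the work are solid. World frame = base frame: x ahead of the robot, y to its left, z up, the work surface at z = 0. Lengths are in m, angles in rad, forces in N, time in s.
With the tool pointing down it reaches from about 0.25 to 0.725 m from the base axis. Payload 4 kg.
Tool frame: the origin (TCP) lies at the very end of the fingers, on their centre line; the grasp point (between the pads) lies 19 mm behind it; z points along the fingers, y is the line along which they close (so a half turn about z gives the same grasp; the last joint's range is limited). The gripper opens to 85 mm and grips with 20 to 120 N. Pads are 22 mm wide; open, the fingers measure 114 mm over their backs; the gripper's body (76 mm by 85 mm) begins 54 mm behind the grasp point. The pads swing forward as they close: fully open they stand 13 mm farther back than shut.
Start: joints at [1.322, 0.241, 0.005, 1.335, 0, 1.571], TCP at [0.123, 0.485, 0.231] pointing down, gripper open.
Joint ranges: [-2.72, 2.72], [-1.05, 1.87], [-1.09, 1.28], [-1.99, 2.15], [-1.42, 1.44], [-3.14, 3.14]. Speed limits (rad/s): [2.79, 2.79, 3.14, 3.14, 3.14, 3.14].

INTERFACE

Orientations are given as a unit quaternion [x, y, z, w].
In Python, from workcell import bot, vision, workorder gives the robot as it stands.
- The arm moves only by the shell command python3 -m creep 'ROWS' [OPENING]. ROWS is JSON, a list of rows, each a list of 2 entries, a list of its own where there are three numbers: the shift along the tool's x, y, z in mm, then the turn, a rotation vector about the tool's x, y, z in rad. In form: [[[dx, dy, dz], [wx, wy, wz]], ...]. A call has 1 to 12 rows; each row shifts and turns the commanded pose from where the row before left it, along the tool's axes as they then stand; what a row does not reach is not made up. A row lasts 1/8 s, in which the tool goes at most 62.5 mm and 10.7 degrees, less where a joint would pass 70% of its speed; a pose out of reach is approached as far as the arm can. A call is refused whole if a number of a shift passes 62.5 or a number of a turn 0.188, either way. A call with a gripper value outside its range is refused whole. OPENING is the finger opening in mm, from 0 to 85.4, set as the call begins (- or left out, the last holds). The fingers move at their own pace and stop on an object; the grip force is fixed at half the most. Time passes only in rows, so rows that do not move let the fingers close. It gives the time, the measured TCP pose, the force, the opening and the grip force at its end, in the units of the state.
- bot.get_obs(): the state, without advancing time (a new reading comes with each control period).
- vision.camera(name): name is "side" or "top"; returns a dict with "image" (480x640x3 uint8, blue, green, red), "z_map" (480x640 float32, m along the optical axis (not along the pixel's ray), 0 where there is no reading), "K" (3x3 intrinsics, pixels), "rvec" (rotation vector, rad) and "tvec" (3), from world to camera coordinates, as OpenCV has them. Camera axes: x right, y down, z forward; pixel columns grow to the right and rows downward; lengths in m; the calibration is good to about 2 mm. A picture is of the moment at which its call begins.
- workorder.job_done(): hands the job in; it is judged then, once.
Trained networks look in a picture, given as the dict that the camera call returned (one of the last four; its "shot" number tells which), for a name from the list of things; names that differ only in an ending like _2 or _b are one class to them, and where a whole thing is asked for, a point or a joint stands for the part that bears it (a point fixed in the world has none). Each returns a list of dicts, best first, with "score" (0 to 1); they miss things now and then, are a little off and sometimes report something else, mostly with a low value. They report only what shows in the picture. A call takes as long as a camera call. They do not tell look-alikes from the thing itself.
- vision.spot_in(picture, query): "position" ([column, row] in pixels, amid what is visible of it).
- vision.place_of(picture, query): "position" ([column, row] in pixels: a listed point, or the origin of a listed thing).
The state is a dict: "clock": time; "joint_pos": joint angles; "joint_vel": joint speeds; "tau": joint torques, N m; "eef_pos": TCP position; "tool_rot": TCP orientation; "ft_force": force on the tool from outside, world axes, zero at the start; "ft_torque": the same for the moment, N m; "grip_width": finger opening in m; "grasp_force": force on a finger pad.
Only numpy, scipy, OpenCV 4.12 (cv2) and the standard library are available. Lean on these libraries where they do the work, as an engineer would, in place of code of your own. Each camera call takes 0.05 s, during which the arm holds its last target. There are 200 camera calls.

TASK

Test the mushroom stop button on the bench: press it all the way down until it locks, then turn its head clockwise by the grip bar until it is released, and let go so that it springs back up and straight. Leave the selector switch on the neighbouring box as it is set.

Things in the scene. Friction and masses are not known exactly. Their poses are not given: they have to be found in the camera images.
- stop_grip (a point): Stop button on one of two equal grey boxes (84 x 84 x 56 mm, fixed; either place, yawed): round black mushroom head 60 mm wide, 10 mm thick, and on it an upright black grip bar 40 mm long, 13 wide, 20 high, clear all round. Point: centre of the bar, 10 mm under its top, 10 mm over the head's top face; x along the bar, z up. Bar top 102 mm over the table when up.
- stop_press (a joint): How far the stop button is pushed down, m: 0 up, 0.010 at its stop. A spring lifts it with 2.2 N when up, 4.2 N when down; pushing past the lock takes up to 7 N. Pushed to its stop and let go, it locks and stays down at 0.008 to 0.009. It then comes up only after its head is turned clockwise.
- stop_turn (a joint): Turn of the mushroom head with its bar, rad, growing clockwise seen from above: 0 at rest, stop at 1.05. A locked button comes free at about 0.55 (30 degrees); 0.87 (50 degrees) is safe. It needs under 0.1 N m. Once free and let go, the head springs up at once and turns back to 0 by itself in about a second.
- selector_tip (a point): Selector switch to leave alone, on the other equal grey box: a black bar 30 mm long, 14 mm wide with a short white pointer line, on a flat 32 mm disc close to the box; no raised mushroom head. Point: at the pointer end of the bar, 14 mm from the switch's upright axis, 92 mm above the table.
Things that resemble listed ones, but are neither listed nor needed, are in the scene too. Leave any purple look-alike of the part that bears stop_grip alone.

How it is judged:
On the way, in this order (a step that is already met when the one before it is completed fails the run):
1. the stop button is pressed down and locked (value of joint stop_press above 0.0075 m), for 0.2 s.
2. its head is turned clockwise to release it (value of joint stop_turn above 0.4 rad), for 0.05 s.
At the end, for the whole second after the job is handed in: the stop button is fully up again (within 2 mm) with its head turned back straight (within 10 degrees) (value of joint stop_press below 0.002 m and value of joint stop_turn below 0.17 rad); the robot touches nothing.
It fails at once if the selector switch is turned (its pointer end moves more than 6 mm) (distance of selector_tip from where it was at the start of the episode above 0.006 m).
It also fails if it takes over 45 s, if anything falls off the work surface, if the arm or the gripper's body presses on something with over 40 N, if the wrist force passes 120 N, or if a joint passes its speed limit or range.

## Working session

There is one attempt and no reset: what is moved stays moved. The work goes in short steps, Python scripts to look and compute and a shell command to move; the robot and the scene stay as the last step left them, time stands still between calls to the robot, and variables do not carry over. Pictures are saved under pics/ and viewed, at most 10 in all, crops included, and the job is handed in when it is done.

```bash
mkdir -p pics
cat > h.py <<'E'
import numpy as np, cv2
from workcell import bot, vision, workorder
def ray(p,px):
    K=p["K"];R=cv2.Rodrigues(np.array(p["rvec"],float))[0];t=np.array(p["tvec"],float).ravel()
    return R,t,np.linalg.inv(K)@[px[0],px[1],1]
def at_depth(p,px):
    R,t,d=ray(p,px);z=float(p["z_map"][int(round(px[1])),int(round(px[0]))]);return R.T@(d*z-t)
def at_z(p,px,h):
    R,t,d=ray(p,px);c=-R.T@t;w=R.T@d;return c+w*(h-c[2])/w[2]
def cloud(p):
    K=p["K"];R,t,_=ray(p,(0,0));z=p["z_map"];v,u=np.mgrid[:480,:640]
    c=np.stack([(u-K[0,2])/K[0,0]*z,(v-K[1,2])/K[1,1]*z,z],-1)
    w=(c-t)@R; w[z<=0]=np.nan; return w
E
python3 - <<'E'
from h import *
ims=[]
for n in("top","side"):
    p=vision.camera(n);cv2.imwrite(f"pics/{n}0.png",p["image"])
    for q,h in(("stop_grip",.092),("selector_tip",.092)):
        for f in("place_of","spot_in"):
            for r in getattr(vision,f)(p,q)[:4]:
                print(n,q,f,np.round(r["position"]),round(r["score"],2),at_z(p,r["position"],h).round(3),at_depth(p,r["position"]).round(3))
o=bot.get_obs();print(o["clock"],o["eef_pos"],o["tool_rot"],o["grip_width"])
E
```

```text
top stop_grip place_of [203. 210.] 0.89 [0.571 0.135 0.092] [0.568 0.133 0.101]
top stop_grip place_of [292. 232.] 0.77 [ 0.538 -0.019  0.092] [ 0.536 -0.02   0.101]
top stop_grip spot_in [293. 235.] 0.68 [ 0.533 -0.021  0.092] [ 0.531 -0.022  0.102]
top stop_grip spot_in [204. 211.] 0.63 [0.568 0.133 0.092] [0.566 0.131 0.102]
top stop_grip spot_in [295. 235.] 0.6 [ 0.533 -0.024  0.092] [ 0.533 -0.024  0.091]
top selector_tip place_of [416. 243.] 0.84 [ 0.529 -0.23   0.092] [ 0.528 -0.229  0.097]
top selector_tip spot_in [290. 234.] 0.75 [ 0.534 -0.016  0.092] [ 0.532 -0.016  0.102]
side stop_grip place_of [326. 197.] 0.73 [ 0.532 -0.238  0.092] [ 0.529 -0.229  0.096]
side stop_grip place_of [234. 286.] 0.64 [0.572 0.133 0.092] [0.564 0.147 0.103]
side stop_grip place_of [291. 244.] 0.6 [ 0.533 -0.017  0.092] [ 0.528 -0.004  0.1  ]
side stop_grip spot_in [232. 292.] 0.72 [0.568 0.146 0.092] [0.571 0.14  0.087]
side stop_grip spot_in [286. 249.] 0.7 [0.535 0.003 0.092] [ 0.541 -0.012  0.083]
side selector_tip place_of [327. 198.] 0.53 [ 0.527 -0.232  0.092] [ 0.526 -0.227  0.094]
side selector_tip spot_in [324. 204.] 0.73 [ 0.523 -0.199  0.092] [ 0.53  -0.226  0.079]
0.5 [0.12310145 0.48455689 0.23126288] [ 1.24068563e-01  9.92273645e-01 -6.58287686e-05  5.39716608e-06] 0.08548415869818465
```

View pics/top0.png

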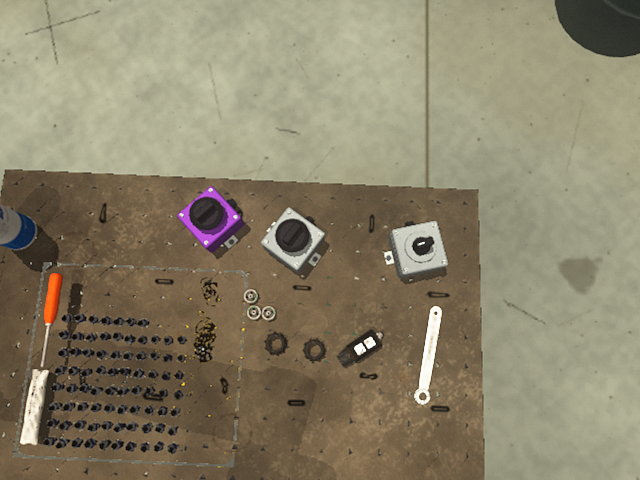

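View pics/side0.png

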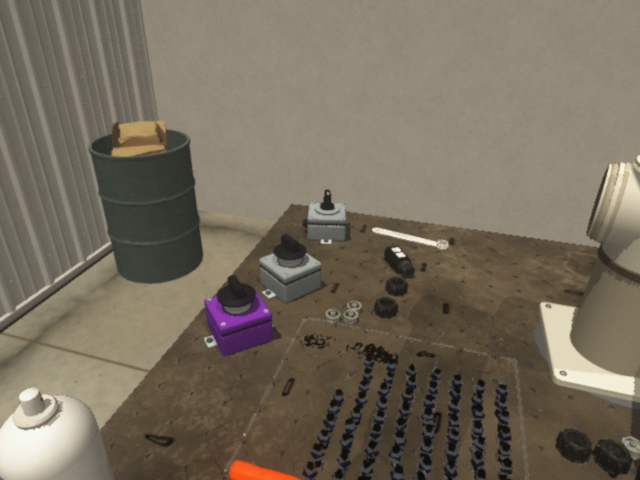

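Three candidates appear in the top view:
- The purple look-alike at (206,212), to be left alone.
- A mushroom head with grip bar on a grey box at (293,235). It fits the description, so this is the stop button.
- A flat disc with a pointer on a grey box at (423,245), which is the selector.

Next I'll confirm this in an enlarged crop and measure the bar.

Run:
```python
from h import *
p=vision.camera("top");w=cloud(p)
for n in ("top","side"):
    q=p if n=="top" else vision.camera("side"); w=cloud(q)
    near=np.hypot(w[...,0]-.533,w[...,1]+.02)<.06
    for lo,hi in((.096,.108),(.076,.088)):
        P=w[near&(w[...,2]>lo)&(w[...,2]<hi)]
        if len(P)<5: print(n,lo,len(P));continue
        (c,s,a)=cv2.minAreaRect((P[:,:2]*1000).astype(np.float32))
        e=np.linalg.eigh(np.cov(P[:,:2].T))[1][:,1]
        print(n,lo,len(P),"med",np.median(P,0).round(4),"rect",np.round(c,1),np.round(s,1),round(a,1),"pca yaw",np.degrees(np.arctan2(e[1],e[0])).round(1))
cv2.imwrite("pics/crop.png",cv2.resize(p["image"][180:290,170:460],None,fx=2.7,fy=2.7,interpolation=cv2.INTER_CUBIC))
```

```text
top 0.096 181 med [ 0.5367 -0.0191  0.1012] rect [537.2 -19. ] [13.1 40.3] 56.2 pca yaw 145.6
top 0.076 686 med [ 0.5347 -0.02    0.0806] rect [537.5 -19.3] [58.6 57.1] 2.9 pca yaw 63.1
side 0.096 118 med [ 0.5355 -0.0138  0.1017] rect [536.1 -16.2] [13.1 41.3] 55.0 pca yaw 147.9
side 0.076 371 med [ 0.532  -0.0043  0.0817] rect [535.3 -12.6] [58.  51.2] 15.3 pca yaw -166.5
```

View pics/crop.png

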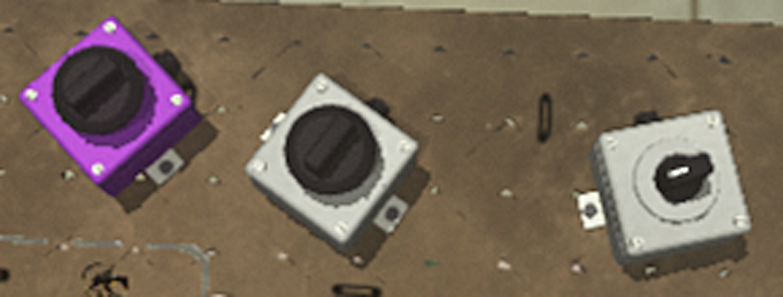

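The crop confirms it. The grey box at crop (330,148) carries the raised mushroom head with its bar, and the selector at crop (683,175) has a flat disc with a white pointer. The bar is centred at about (0.537, -0.018) with a yaw of about 146°, and its measured 13x40 mm size and 102 mm top height match the task.

```bash
cat > go.py <<'E'
from h import *
from scipy.spatial.transform import Rotation as Ro
import sys
o=bot.get_obs();R=Ro.from_quat(o["tool_rot"]);T=np.array([.5368,-.018,float(sys.argv[1])]);yaw=np.radians(float(sys.argv[2]))
X=np.array([np.cos(yaw),np.sin(yaw),0]);Z=np.array([0,0,-1.]);G=Ro.from_matrix(np.stack([X,np.cross(Z,X),Z],1))
print("t",o["clock"],"shift mm",(R.inv().apply(T-o["eef_pos"])*1000).round(1),"rotvec",(R.inv()*G).as_rotvec().round(3),"q",np.round(o["joint_pos"],2),"pos",np.round(o["eef_pos"],4),"F",np.round(o["ft_force"],1))
E
python3 -m creep '[[[-40,-29,0],[0,0,0]],[[-40,-29,0],[0,0,0]],[[-40,-29,0],[0,0,0]],[[-40,-29,0],[0,0,0]],[[-40,-29,0],[0,0,0]],[[-40,-29,0],[0,0,0]],[[-40,-29,0],[0,0,0]],[[-40,-29,0],[0,0,0]],[[-40,-29,0],[0,0,0]],[[-40,-29,0],[0,0,0]],[[-40,-29,0],[0,0,0]],[[-40,-29,0],[0,0,0]]]' 85; python3 go.py 0.15 146
```

```text
clock: 2.1
eef_pos: [0.5037, 0.0277, 0.2315]
tool_rot: [0.124, 0.992, 0.0, 0.0]
ft_force: [0.9, 1.0, 0.2]
grip_width: 0.0851
grasp_force: 0.0
t 2.1 shift mm [-43.3 -36.1  81.5] rotvec [0.    0.    0.344] q [0.05 0.25 0.02 1.34 0.   0.3 ] pos [0.5037 0.0277 0.2315] F [0.9 1.  0.2]
```

```bash
python3 -m creep '[[[-22,-18,20],[0,0,0]],[[-21,-18,20],[0,0,0]],[[0,0,20],[0,0,0.115]],[[0,0,20],[0,0,0.115]],[[0,0,0],[0,0,0.115]],[[0,0,0],[0,0,0]]]' ; python3 go.py 0.086 146
python3 - <<'E'
from h import *
q=vision.camera("side");cv2.imwrite("pics/side1.png",cv2.resize(q["image"][130:330,180:420],None,fx=2.5,fy=2.5))
E
```

```text
clock: 2.85
eef_pos: [0.5354, -0.0164, 0.151]
tool_rot: [0.292, 0.956, -0.0, -0.0]
ft_force: [-0.2, -0.2, -0.1]
grip_width: 0.085
grasp_force: 0.0
t 2.85 shift mm [-2.1 -0.5 65. ] rotvec [-0.    -0.     0.001] q [-0.03  0.36 -0.05  1.17 -0.    0.56] pos [ 0.5354 -0.0164  0.151 ] F [-0.2 -0.2 -0.1]
```

View pics/side1.png

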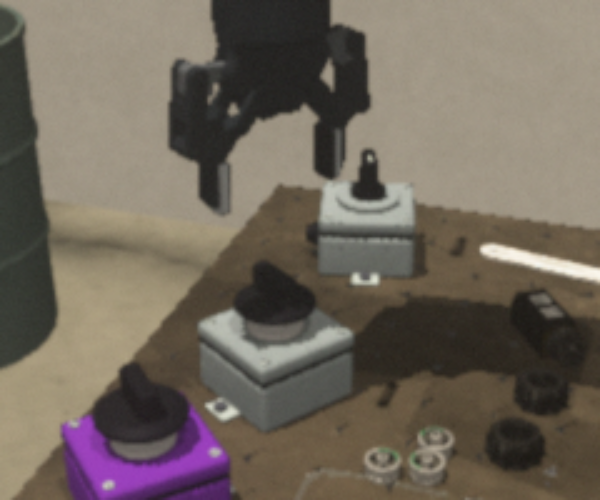

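The side view shows the open fingers above the stop button, at about crop (270,200), with the button at (270,310). They straddle the bar and are clear of the other boxes. Next I descend and grip.

```bash
python3 -m creep '[[[-2,-0.5,16],[0,0,0]],[[0,0,16],[0,0,0]],[[0,0,16],[0,0,0]],[[0,0,16],[0,0,0]],[[0,0,0],[0,0,0]],[[0,0,0],[0,0,0]]]' 50;python3 -m creep '[[[0,0,0],[0,0,0]],[[0,0,0],[0,0,0]],[[0,0,0],[0,0,0]],[[0,0,0],[0,0,0]],[[0,0,0],[0,0,0]],[[0,0,0],[0,0,0]]]' 0; python3 go.py 0.076 146
```

```text
clock: 3.65
eef_pos: [0.5371, -0.0179, 0.0874]
tool_rot: [0.292, 0.956, 0.0, 0.0]
ft_force: [-0.8, -0.6, 1.5]
grip_width: 0.05
grasp_force: 0.0
clock: 4.4
eef_pos: [0.5371, -0.0182, 0.0875]
tool_rot: [0.293, 0.956, -0.0, 0.0]
ft_force: [0.3, -2.8, 1.7]
grip_width: 0.0115
grasp_force: 62.1
t 4.4 shift mm [ 0.4  0.  11.5] rotvec [-0.     0.001 -0.001] q [-0.03  0.42 -0.14  1.02 -0.    0.56] pos [ 0.5371 -0.0182  0.0875] F [ 0.3 -2.8  1.7]
```

Gripped on the bar (62 N). Now pressing in small steps while watching the force.

```bash
python3 -m creep '[[[0,0,3],[0,0,0]],[[0,0,3],[0,0,0]],[[0,0,2],[0,0,0]],[[0,0,0],[0,0,0]]]'; python3 -m creep '[[[0,0,1.5],[0,0,0]],[[0,0,0],[0,0,0]]]';python3 -m creep '[[[0,0,1.5],[0,0,0]],[[0,0,0],[0,0,0]]]'
```

```text
clock: 4.9
eef_pos: [0.537, -0.0182, 0.0792]
tool_rot: [0.293, 0.956, -0.0, 0.0]
ft_force: [-0.3, -3.7, 3.2]
grip_width: 0.0113
grasp_force: 62.3
clock: 5.15
eef_pos: [0.5371, -0.0181, 0.0782]
tool_rot: [0.293, 0.956, -0.0, 0.0]
ft_force: [-1.1, -4.5, 5.0]
grip_width: 0.0112
grasp_force: 62.6
clock: 5.4
eef_pos: [0.5372, -0.0181, 0.078]
tool_rot: [0.293, 0.956, -0.0, 0.001]
ft_force: [-3.6, -4.6, 13.5]
grip_width: 0.0113
grasp_force: 63.7
```

```bash
python3 -m creep '[[[0,0,1.5],[0,0,0]],[[0,0,0],[0,0,0]],[[0,0,0],[0,0,0]]]'; python3 -m creep '[[[0,0,-3],[0,0,0]],[[0,0,0],[0,0,0]],[[0,0,0],[0,0,0]]]'
```

```text
clock: 5.78
eef_pos: [0.5373, -0.0182, 0.0779]
tool_rot: [0.293, 0.956, 0.0, 0.001]
ft_force: [-6.7, -4.1, 21.3]
grip_width: 0.0113
grasp_force: 64.7
clock: 6.15
eef_pos: [0.5371, -0.0181, 0.0782]
tool_rot: [0.293, 0.956, -0.0, 0.0]
ft_force: [-0.8, -5.0, 7.6]
grip_width: 0.0112
grasp_force: 62.9
```

```bash
python3 -m creep '[[[0,0,-1.5],[0,0,0]],[[0,0,0],[0,0,0]],[[0,0,0],[0,0,0]]]';  python3 -m creep '[[[0,0,-0.7],[0,0,0]],[[0,0,0],[0,0,0]],[[0,0,0],[0,0,0]]]'
```

```text
clock: 6.52
eef_pos: [0.537, -0.0181, 0.0791]
tool_rot: [0.293, 0.956, -0.0, 0.0]
ft_force: [1.3, -3.9, 3.4]
grip_width: 0.0111
grasp_force: 62.4
clock: 6.9
eef_pos: [0.537, -0.0181, 0.0799]
tool_rot: [0.293, 0.956, -0.0, 0.0]
ft_force: [-0.3, -4.4, 2.9]
grip_width: 0.0111
grasp_force: 62.3
```

The force doesn't settle whether it locked, so I'll let go and check the bar height.

```bash
python3 -m creep '[[[0,0,0],[0,0,0]],[[0,0,0],[0,0,0]],[[0,0,0],[0,0,0]],[[0,0,0],[0,0,0]]]' 50;  python3 -m creep '[[[0,0,-30],[0,0,0]],[[0,0,-30],[0,0,0]],[[0,0,-30],[0,0,0]],[[0,0,0],[0,0,0]]]' 50
python3 - <<'E'
from h import *
for n in ("side","top"):
    p=vision.camera(n);w=cloud(p)
    m=(np.hypot(w[...,0]-.537,w[...,1]+.018)<.023)&(w[...,2]<.125);z=w[m][:,2]
    print(n,len(z),np.percentile(z,[10,50,90,97]).round(4))
    if n=="side":cv2.imwrite("pics/side2.png",cv2.resize(p["image"][130:330,180:420],None,fx=2.5,fy=2.5))
E
```

```text
clock: 7.4
eef_pos: [0.5366, -0.0175, 0.0797]
tool_rot: [0.292, 0.956, 0.0, -0.0]
ft_force: [-0.3, -0.3, -0.9]
grip_width: 0.0498
grasp_force: 0.0
clock: 7.9
eef_pos: [0.5388, -0.0178, 0.1726]
tool_rot: [0.293, 0.956, 0.001, 0.003]
ft_force: [0.4, -0.3, -0.2]
grip_width: 0.0502
grasp_force: 0.0
side 414 [0.0586 0.0766 0.0941 0.0951]Traceback (most recent call last):
  File "<stdin>", line 5, in <module>
    return _quantile_unchecked(
        a, q, axis, out, overwrite_input, method, keepdims, weights)
    return _ureduce(a,
                    func=_quantile_ureduce_func,
    ...<5 lines>...
                    overwrite_input=overwrite_input,
                    method=method)
    r = func(a, **kwargs)
    result = _quantile(arr,
                       quantiles=q,
    ...<2 lines>...
                       out=out,
                       weights=wgt)
    slices_having_nans = np.isnan(arr[-1, ...])
                                  ~~~^^^^^^^^^
IndexError: index -1 is out of bounds for axis 0 with size 0
```

View pics/side2.png

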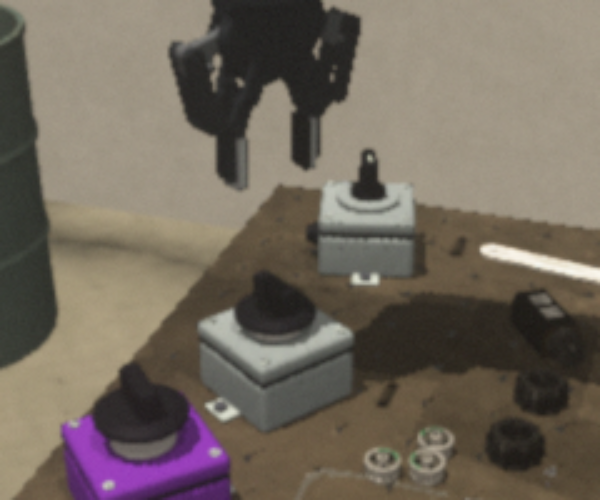

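The button is locked: the head at crop (275,310) sits low, with the bar top at 0.094 m instead of 0.102. I'll go back down and re-grip.

```bash
python3 -m creep '[[[0,0,30],[0,0,0]],[[0,0,30],[0,0,0]],[[0,0,30],[0,0,0]],[[0,0,0],[0,0,0]],[[0,0,0],[0,0,0]]]' 50; python3 -m creep '[[[0,0,0],[0,0,0]],[[0,0,0],[0,0,0]],[[0,0,0],[0,0,0]],[[0,0,0],[0,0,0]],[[0,0,0],[0,0,0]],[[0,0,0],[0,0,0]]]' 0; python3 go.py 0.08 146
```

```text
clock: 8.62
eef_pos: [0.5368, -0.0179, 0.0801]
tool_rot: [0.293, 0.956, -0.0, -0.0]
ft_force: [0.6, -1.0, 0.5]
grip_width: 0.0498
grasp_force: 0.0
clock: 9.38
eef_pos: [0.5373, -0.0183, 0.0803]
tool_rot: [0.293, 0.956, -0.0, 0.001]
ft_force: [0.2, -2.8, 2.8]
grip_width: 0.0112
grasp_force: 61.8
t 9.375 shift mm [0.6 0.  0.3] rotvec [-0.     0.001 -0.001] q [-0.03  0.43 -0.15  1.   -0.    0.56] pos [ 0.5373 -0.0183  0.0803] F [ 0.2 -2.8  2.8]
```

Gripped again. Now turning clockwise (+z of the tool) to about 0.87 rad.

```bash
python3 -m creep '[[[0,0,0],[0,0,0.1]],[[0,0,0],[0,0,0.1]],[[0,0,0],[0,0,0.1]],[[0,0,0],[0,0,0.1]],[[0,0,0],[0,0,0.1]],[[0,0,0],[0,0,0]]]'; python3 -m creep '[[[0,0,0],[0,0,0.1]],[[0,0,0],[0,0,0.1]],[[0,0,0],[0,0,0.1]],[[0,0,0],[0,0,0.07]],[[0,0,0],[0,0,0]],[[0,0,0],[0,0,0]]]'; python3 go.py 0.08 146
```

```text
clock: 10.12
eef_pos: [0.5373, -0.0184, 0.0802]
tool_rot: [0.52, 0.854, -0.0, 0.001]
ft_force: [0.1, -3.7, 3.6]
grip_width: 0.0113
grasp_force: 61.8
clock: 10.88
eef_pos: [0.5373, -0.0184, 0.0802]
tool_rot: [0.668, 0.744, -0.0, 0.001]
ft_force: [1.2, -5.4, 3.4]
grip_width: 0.0113
grasp_force: 61.8
t 10.875 shift mm [ 0.4 -0.4  0.2] rotvec [ 0.     0.001 -0.869] q [-0.03  0.43 -0.15  1.   -0.    1.43] pos [ 0.5373 -0.0184  0.0802] F [ 1.2 -5.4  3.4]
```

Turned 0.87 rad. Now I rise with the freed button, let go with the fingers wide, and retreat.

```bash
python3 -m creep '[[[0,0,-4],[0,0,0]],[[0,0,-3],[0,0,0]],[[0,0,0],[0,0,0]]]'; python3 -m creep '[[[0,0,0],[0,0,0]],[[0,0,0],[0,0,0]],[[0,0,0],[0,0,0]],[[0,0,0],[0,0,0]],[[0,0,0],[0,0,0]],[[0,0,-20],[0,0,0]],[[0,0,-30],[0,0,0]],[[0,0,-30],[0,0,0]],[[0,0,-30],[0,0,0]],[[0,0,0],[0,0,0]],[[0,0,0],[0,0,0]],[[0,0,0],[0,0,0]]]' 85; python3 -m creep '[[[0,0,0],[0,0,0]],[[0,0,0],[0,0,0]],[[0,0,0],[0,0,0]],[[0,0,0],[0,0,0]],[[0,0,0],[0,0,0]],[[0,0,0],[0,0,0]],[[0,0,0],[0,0,0]],[[0,0,0],[0,0,0]]]'
python3 - <<'E'
from h import *
p=vision.camera("side");w=cloud(p)
m=(np.hypot(w[...,0]-.537,w[...,1]+.018)<.035)&(w[...,2]<.125);P=w[m];z=P[:,2]
B=P[z>np.percentile(z,97)-.006];c,s,a=cv2.minAreaRect((B[:,:2]*1000).astype(np.float32))
e=np.linalg.eigh(np.cov(B[:,:2].T))[1][:,1]
print(np.percentile(z,[50,90,97]).round(4),c,s,a,np.degrees(np.arctan2(e[1],e[0])))
cv2.imwrite("pics/side3.png",cv2.resize(p["image"][130:330,180:420],None,fx=2.5,fy=2.5))
E
```

```text
clock: 11.25
eef_pos: [0.5373, -0.0184, 0.0872]
tool_rot: [0.668, 0.744, -0.0, 0.001]
ft_force: [1.2, -4.9, 2.2]
grip_width: 0.0115
grasp_force: 61.6
clock: 12.75
eef_pos: [0.5359, -0.0179, 0.1955]
tool_rot: [0.668, 0.744, -0.001, -0.001]
ft_force: [-0.8, -0.3, 0.1]
grip_width: 0.0853
grasp_force: 0.0
clock: 13.75
eef_pos: [0.5368, -0.0179, 0.197]
tool_rot: [0.668, 0.744, -0.0, -0.0]
ft_force: [-0.4, -0.5, -0.6]
grip_width: 0.0849
grasp_force: 0.0
[0.0793 0.0986 0.1026] (535.7942504882812, -15.705242156982422) (13.242918968200684, 38.824462890625) 53.02745819091797 147.2572040118248
```

View pics/side3.png

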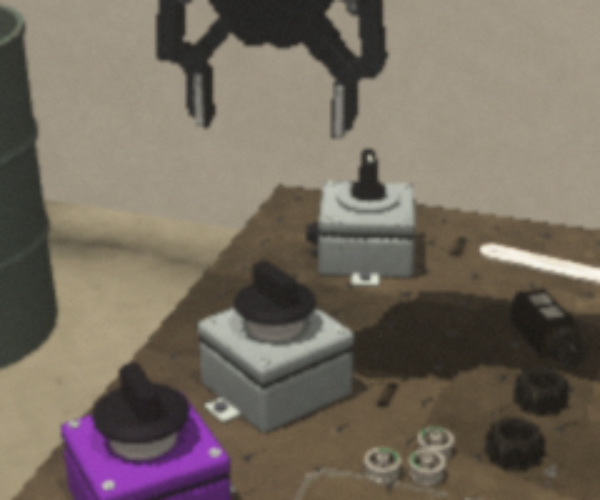

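The head at crop (275,300) is up again, with the bar top at 0.102 m and its yaw back at 147°. The gripper is clear and the selector is unmoved.

```bash
python3 -c "
from h import *
print(workorder.job_done())"
```

```text
the job is handed in; nothing more can be done
None
```

The stop button was pressed until it locked and turned clockwise about 50° to release; it sprang back up and straight, the selector was left as it was set, and the job was handed in after about 14 s of the 45 s allowed (no verdict was returned).

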